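# Wedge the rocking stirrer

### The job

The stirrer on the bench rocks because the foot at one front corner, the one the wedge lies pointing at, is too short. With the fingertips push the grey wedge by its tail, tip first, under that short foot until the stirrer no longer rocks, and prove it: press down on the top of that corner with about 10 N for a second, and if it still gives, push the wedge further and press again. Do not pick up or grip anything, do not shove the stirrer along the bench, leave the other things alone, and end with the hand clear.

Things in the scene. Friction and masses are not known exactly. Their poses are not given: they have to be found in the camera images.
- stirrer: the rocking box: a low white bench-top stirrer, 2.4 to 3.4 kg, loose. Case 220 mm (x) by 200 mm (y), from 20 to 70 mm above the bench; front (dark panel, two knobs) is its -x face. On top a round plate, 132 mm across, 4 mm high, centred at x 25, y -10 mm. Square rubber feet, 24 mm, at x +/-85, y +/-75 mm; that at x -85, y +75 is too short. Origin on the bench under the case's middle, z up
- foot_spot (a point): the point at bench level under the centre of the short foot, 25 mm inside the front face and the +y side face. This foot hangs 6 to 10 mm above the bench (differs from start to start, not told); the box stands level on the other three, and about 3 N down on the corner above it rocks the box until this foot meets the bench
- corner_top (a point): the point on the flat top of the case straight above the short foot, 70 mm above the bench: press here to test
- wedge: a plain grey plastic wedge, 60 g, loose before the stirrer's front, its thin end towards the short foot: 110 mm long (x), 40 mm wide (y), 2 mm high at the tip (+x end) rising evenly to 20 mm at the upright flat tail (-x end). Origin at the centre of its underside. It slides with about 0.5 N; once its ramp meets the foot the resistance climbs steeply to several newtons
- wedge_tail (a point): the middle of the wedge's upright tail face (40 mm wide, 20 mm high), 10 mm above the bench: where to push
- wedge_mark (a point): a point on the underside of the wedge, on its centre line, 25 mm behind the tip
- tube_a: a capped plastic sample tube, 31 mm across the cap, 92 mm tall, standing loose; origin at the centre of its underside; must not be disturbed
- tube_b: a capped plastic sample tube, 31 mm across the cap, 92 mm tall, standing loose; origin at the centre of its underside; must not be disturbed
- tube_c: a capped plastic sample tube, 31 mm across the cap, 92 mm tall, standing loose; origin at the centre of its underside; must not be disturbed
- dish_a: a closed culture dish, 90 mm across, 15 mm high, lying loose; origin at the centre of its underside; must not be disturbed
- dish_b: a closed culture dish, 90 mm across, 15 mm high, lying loose; origin at the centre of its underside; must not be disturbed
- tumbler: an open plastic tumbler, 76 mm across the rim, 100 mm tall, standing loose; origin at the centre of its underside; must not be disturbed
- clip: a small wooden clip, 70 x 10 x 13 mm, lying loose; origin at the centre of its underside; must not be disturbed
Not all that is in view belongs to the job. Of the things like the wedge, leave any that is green; of the rest the smaller one is meant.

How it is judged:
By the outcome, as a careful person would: the job done as asked, in the order asked, and still so for the second after the job is handed in, with the robot touching nothing.
It also fails if it takes over 51 s, if anything falls off the work surface, if the arm or the gripper's body presses on something with over 40 N, if the wrist force passes 120 N, or if a joint passes its speed limit or range.

### The arm

A 6-joint arm with a two-finger parallel gripper is mounted at the origin on the work surface. World frame = base frame: x ahead of the robot, y to its left, z up, the work surface at z = 0. Lengths are in mm, angles in degrees, forces in N, time in s.
With the tool pointing down it reaches from about 350 to 850 mm from the base axis. Payload 8.1 kg.
Tool frame: the origin (TCP) lies at the very end of the fingers, on their centre line; the grasp point (between the pads) lies 19 mm behind it (r.grip_depth is the distance from the TCP to the grasp point, in mm); y points along the fingers, z is the direction in which the jaws open and shut, and the axes are right-handed (so a half turn about y gives the same grasp; the last joint's range is limited). The gripper opens to 85 mm and grips with 20 to 120 N. Pads are 22 mm wide; open, the fingers measure 114 mm over their backs; the gripper's body (76 mm by 85 mm) begins 54 mm behind the grasp point. The pads swing forward as they close: fully open they stand 13 mm farther back than shut.
Start: joints at [-80.122, 7.471, 85.268, -0, 87.261, -4.893], TCP at [152.993, -580.171, 231.292] pointing down, gripper open.
Joint ranges: [-169.43, 169.43], [-51.17, 129.36], [1.28, 143.12], [-76.62, 256.62], [0, 156.53], [-152.29, 152.29]. Speed limits (degrees/s): [136.94, 136.94, 159.86, 180, 180, 180].

### API

Orientations are given as [roll, pitch, yaw] about the fixed x, y, z axes, in that order (R = Rz(yaw) Ry(pitch) Rx(roll)).
In Python, from bench import readout, eyes, r gives the robot as it stands. The module is installed in compiled form; this text tells all that it offers.
- The arm moves only by the tool move_arm, never from a script. Its argument "motion" is text: rows parted by semicolons, each of 6 numbers parted by spaces: the shift along the world's x, y, z in cm, then the turn, a rotation vector about the world's x, y, z in degrees. A call has 1 to 10 rows; each row is the pose to reach, as a shift and turn from the pose commanded when the call began; what a row does not reach only later rows make up. A row lasts 1/12 s, in which the tool goes at most 41.7 mm and 7.16 degrees, less where a joint would pass 70% of its speed; a pose out of reach is approached as far as the arm can. A call with a gripper value outside its range is refused whole. "fingers" is the finger opening in cm, from 0 to 8.54, set as the call begins (left out, the last holds). The fingers move at their own pace and stop on an object; "squeeze" is the grip in N (left out, the last holds). Time passes only in rows, so rows that repeat a pose let the fingers close. It gives the time, the measured TCP pose, the force and the opening at its end, in the units of the state.
- readout.sense(): the state, without advancing time (a new reading comes with each control period).
- eyes.snapshot(name): name is "side" or "top" or "wrist"; returns a dict with "image" (420x560x3 uint8, blue, green, red), "fx", "fy", "cx", "cy" (pixels), "dist_coeffs" ([k1, k2, p1, p2, k3] as OpenCV has them; the pictures are not rectified), "world_to_cam" (4x4, takes a point from world to camera coordinates). Camera axes: x right, y down, z forward; pixel columns grow to the right and rows downward; lengths in mm; the calibration is good to about 2 mm. A picture is of the moment at which its call begins. There is no depth.
- r.hand_in(): hands the job in, once; it reports no verdict.
The state is a dict: "time": time; "joint_pos": joint angles; "qd": joint speeds; "joint_efforts": joint torques, N m; "tool_pos": TCP position; "tcp_rot": TCP orientation; "ft_force": force on the tool from outside, world axes, zero at the start; "wrist_torque": the same for the moment, N m; "finger_gap": finger opening in mm.
Only numpy, scipy, OpenCV 4.12 (cv2) and the standard library are available. Lean on these libraries where they do the work, as an engineer would, in place of code of your own. Each camera call takes 0.05 s, during which the arm holds its last target. There are 200 camera calls.

## Working session

There is one attempt and no reset: what is moved stays moved. The work goes in short steps, Python scripts to look and compute and a tool call to move; the robot and the scene stay as the last step left them, time stands still between calls to the robot, and variables do not carry over. Pictures are saved under pics/ and viewed, about 8 in all and at most 12, crops included, and the job is handed in when it is done.

Besides the shell and the picture viewer there is one more tool, called after "Call:" as name(argument=value, ...), one argument or row to a line, values as JSON. move_arm: Moves the arm, as the interface text tells. Its arguments: {"type":"object","properties":{"motion":{"type":"string"},"fingers":{"type":"number"},"squeeze":{"type":"number"}},"required":["motion"]}

```bash
mkdir -p pics; cat > h.py <<'E'
import numpy as np, cv2
from bench import readout, eyes, r
def snap(n,f):
    s=eyes.snapshot(n); cv2.imwrite(f'pics/{f}.png',s['image']); np.save(f'pics/{f}.npy',s,allow_pickle=True); return s
def load(f): return np.load(f'pics/{f}.npy',allow_pickle=True).item()
def K(s): return np.array([[s['fx'],0,s['cx']],[0,s['fy'],s['cy']],[0,0,1.]])
def ray(s,px):
    u=cv2.undistortPoints(np.array(px,float).reshape(-1,1,2),K(s),np.array(s['dist_coeffs'],float)).reshape(-1,2)
    T=np.array(s['world_to_cam']);R=T[:3,:3]
    return -R.T@T[:3,3], np.c_[u,np.ones(len(u))]@R
def onz(s,px,z):
    c,d=ray(s,px); return c+d*((z-c[2])/d[:,2])[:,None]
def proj(s,P):
    T=np.array(s['world_to_cam']); return cv2.projectPoints(np.array(P,float).reshape(-1,1,3),cv2.Rodrigues(T[:3,:3])[0],T[:3,3],K(s),np.array(s['dist_coeffs'],float))[0].reshape(-1,2)
E
python3 - <<'E'
from h import *
a=snap('top','t0');b=snap('side','s0')
cv2.imwrite('pics/t0b.png',cv2.resize(a['image'],(800,600),interpolation=3))
cv2.imwrite('pics/s0b.png',cv2.resize(b['image'],(800,600),interpolation=3))
for s in(a,b):print(ray(s,[[280,210]]))
print(readout.sense())
E
```

```text
(array([ 396.14488705,   59.37839237, 1011.50236919]), array([[ 0.21835457, -0.02556198, -0.97556697]]))
(array([ 336.52877192, -390.0294056 ,  699.86132591]), array([[ 0.31928795,  0.53622641, -0.78154167]]))
{'time': 0.1, 'joint_pos': array([-8.01219690e+01,  7.51372098e+00,  8.53244297e+01,  9.22152383e-04,
        8.72638914e+01, -4.89245468e+00]), 'qd': array([-0.01545921, -0.07387388,  0.09152003,  0.07188446,  0.06488048,
       -0.15265081]), 'joint_efforts': array([ 1.02855021e-03, -5.70949244e+01, -5.01946700e+01, -2.08697179e-04,
        8.13142397e-03,  1.02311418e-05]), 'tool_pos': array([ 152.91201589, -579.64713469,  230.30538742]), 'tcp_rot': array([-9.01015918e+01,  9.62039412e-03, -1.65229568e+02]), 'ft_force': array([-1.08320792, -0.34773388, -0.08914243]), 'wrist_torque': array([-0.07038553,  0.02421798, -0.01089131]), 'finger_gap': 85.5672311614378}
```

View pics/t0b.png

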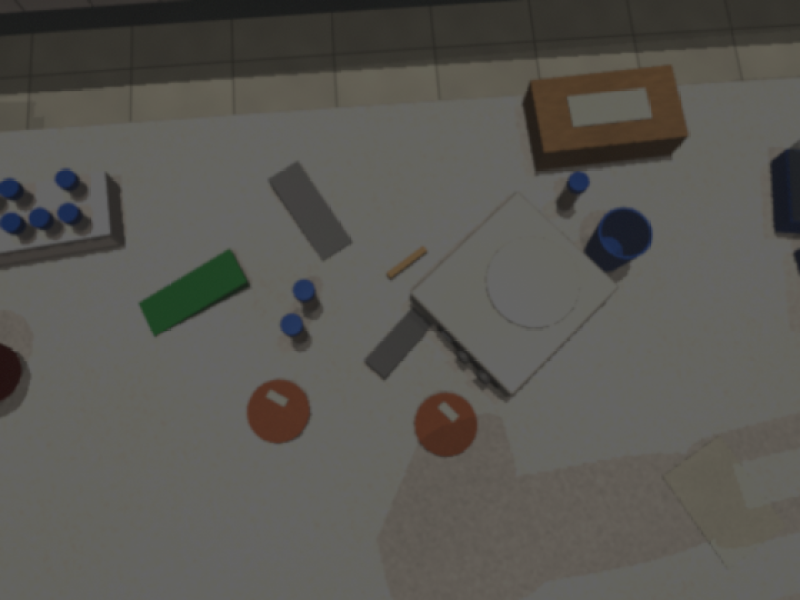

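View pics/s0b.png

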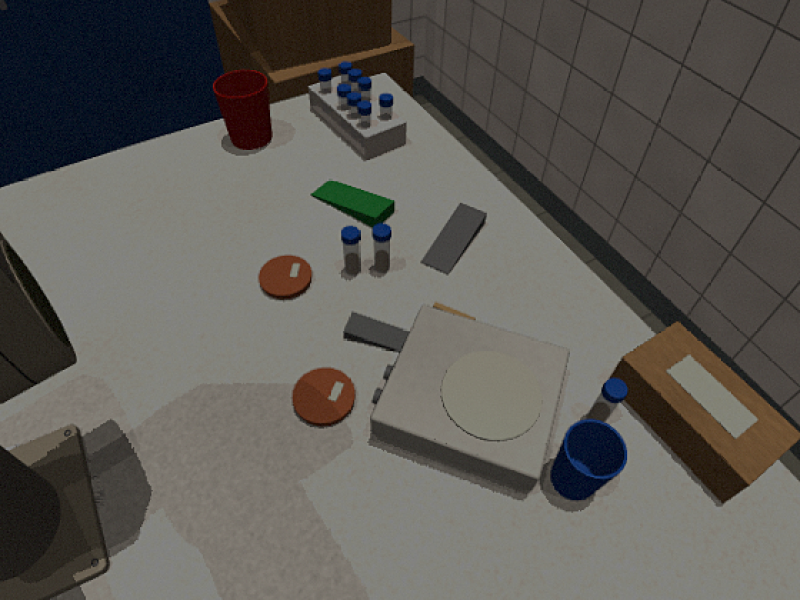

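The top view (800x600) has three wedge-like things: small grey at (400,342), larger grey at (310,210) and green at (194,292). The small grey one fits: it isn't green, it's the smaller of the other two, and it points at the stirrer's front corner at (412,296). I'll confirm it in a crop and measure.

```bash
python3 - <<'E'
from h import *
t=load('t0');s=load('s0')
ct=np.array([[517,193],[617,287],[511,394],[412,296]])*.7
print('case corners top z70\n',onz(t,ct,70).round(1))
cs=np.array([[428,310],[569,347],[533,484],[374,440]])*.7  # side: rough
print('side z70\n',onz(s,[[428*.7,310*.7],[569*.7,347*.7]],70).round(1))
print('wedge tail top corners (top)',onz(t,np.array([[366,362],[386,379]])*.7,20).round(1))
print('side tail',onz(s,np.array([[349,314],[345,333]])*.7,20).round(1),onz(s,np.array([[345,333]])*.7,0).round(1))
names=dict(tubeA=(304,289),tubeB=(292,324),tubeC=(578,182))
for n,p in names.items(): print(n,onz(t,np.array([p])*.7,92).round(0))
for n,p in dict(dA=(279,411),dB=(446,424)).items(): print(n,onz(t,np.array([p])*.7,15).round(0))
print('tumb',onz(t,np.array([[625,234]])*.7,100).round(0)); print('clip',onz(t,np.array([[388,275],[426,250]])*.7,10).round(0))
a=cv2.resize(t['image'][175:300,220:400],(792,550),interpolation=2)
b=cv2.resize(s['image'][200:310,230:330],(0,0),fx=5.4,fy=5.4,interpolation=2)
cv2.imwrite('pics/c1.png',cv2.convertScaleAbs(cv2.resize(a,(792,550)),alpha=1.8))
E
```

```text
case corners top z70
 [[ 751.9 -146.3   70. ]
 [ 602.3 -270.    70. ]
 [ 465.6 -104.7   70. ]
 [ 611.3   17.6   70. ]]
side z70
 [[ 620.6    6.4   70. ]
 [ 760.5 -144.2   70. ]]
wedge tail top corners (top) [[530.8  89.2  20. ]
 [504.3  62.4  20. ]]
side tail [[530.4  90.1  20. ]
 [509.1  60.4  20. ]] [[514.2  73.7   0. ]]
tubeA [[627. 165.  92.]]
tubeB [[580. 183.  92.]]
tubeC [[ 754. -230.   92.]]
dA [[471. 217.  15.]]
dB [[435. -18.  15.]]
tumb [[ 670. -282.  100.]]
clip [[660.  48.  10.]
 [694. -12.  10.]]
```

View pics/c1.png

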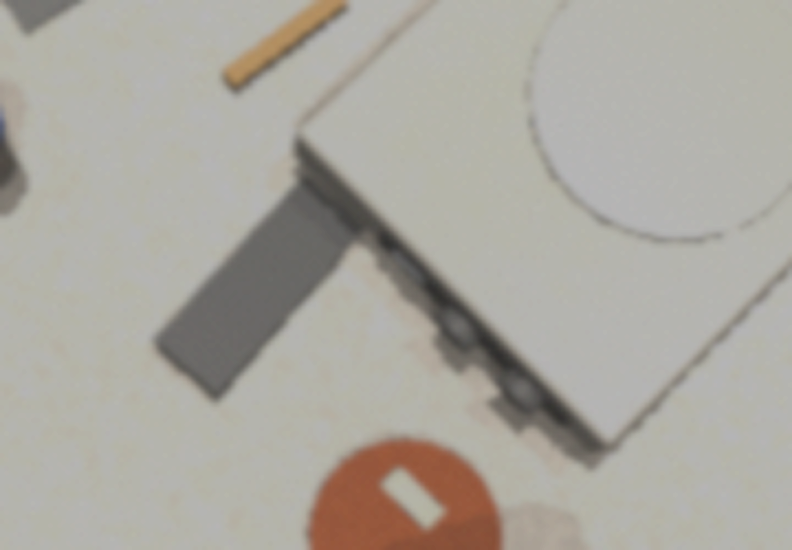

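The crop confirms it: the small grey wedge has its tail at crop (187,372) and its thin end at the stirrer's front corner (300,135). Next I move over the tail and take a closer look.

Call:
move_arm(
  motion="1.6 3.4 -0.25 0 0 5.9; 3.3 6.8 -0.5 0 0 11.8; 4.9 10.3 -0.75 0 0 17.7; 6.5 13.7 -1 0 0 23.6; 8.2 17.1 -1.25 0 0 29.5; 9.8 20.5 -1.5 0 0 35.4; 11.4 23.9 -1.75 0 0 41.3; 13 27.4 -2 0 0 47.2; 14.7 30.8 -2.25 0 0 53.1; 16.3 34.2 -2.5 0 0 59",
  fingers=0.6,
)

```text
time: 0.93
tool_pos: [316.2, -236.3, 205.9]
tcp_rot: [-90.0, 0.0, -106.0]
ft_force: [0.0, -1.0, 0.1]
finger_gap: 6.2
```

Call:
move_arm(
  motion="1.6 3.4 -0.25 0 0 5.9; 3.3 6.8 -0.5 0 0 11.8; 4.9 10.3 -0.75 0 0 17.7; 6.5 13.7 -1 0 0 23.6; 8.2 17.1 -1.25 0 0 29.5; 9.8 20.5 -1.5 0 0 35.4; 11.4 23.9 -1.75 0 0 41.3; 13 27.4 -2 0 0 47.2; 14.7 30.8 -2.25 0 0 53.1; 16.3 34.2 -2.5 0 0 59",
)

```text
time: 1.77
tool_pos: [479.2, 105.9, 180.8]
tcp_rot: [-90.0, 0.0, -46.9]
ft_force: [0.9, -0.3, 0.6]
finger_gap: 6.0
```

```bash
python3 - <<'E'
from h import *
a=snap('wrist','w1')
cv2.imwrite('pics/w1b.png',cv2.convertScaleAbs(cv2.resize(a['image'],(800,600),interpolation=2),alpha=1.5))
s=readout.sense();print(s['time'],s['tool_pos'],s['tcp_rot'],s['joint_pos'],s['ft_force'])
E
```

```text
1.8167 [480.57753399 111.03895189 179.92047622] [-89.86788573   0.15208642 -46.34709491] [  6.90239542  -7.59470717 105.72486003   0.2029543   81.85503898
 -36.77906256] [-4.83440647  2.92908888  1.19769039]
```

View pics/w1b.png

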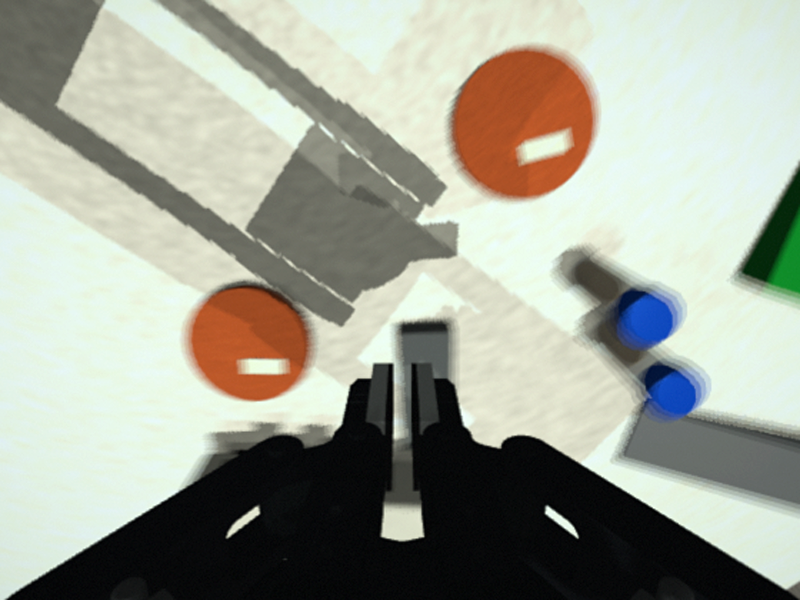

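The wrist view shows the wedge tail at (397–452, 323) lying nearly square to the jaws; dish_b is at left (250,340) and the tubes at right. Now I refine the wedge and stirrer lines from the first top image plus a settled wrist frame.

```bash
python3 - <<'E'
from h import *
t=load('t0'); w=snap('wrist','w2')
hsv=cv2.cvtColor(t['image'],cv2.COLOR_BGR2HSV); g=cv2.cvtColor(t['image'],cv2.COLOR_BGR2GRAY)
print(g[225:270:6,250:310:6])
def show(img,m,poly,n):
    o=img.copy(); cv2.drawContours(o,[np.int32(poly)],-1,(0,0,255),1); cv2.imwrite(n,o)
# wedge
bg=int(np.median(g[270:300,240:280])); print('bg',bg)
m=((g<0.68*bg)).astype(np.uint8); roi=np.zeros_like(m); 
cv2.fillPoly(roi,[np.array([[248,262],[285,222],[300,238],[270,275]])],1)
m&=roi; c=max(cv2.findContours(m,0,1)[0],key=cv2.contourArea); p=c.reshape(-1,2)
ar=cv2.minAreaRect(c); b=cv2.boxPoints(ar); print('wedge box',b.round(1)); print(onz(t,b,20).round(1)); print(onz(t,b,10).round(1))
# stirrer case: bright top
m2=(g>0.80*bg).astype(np.uint8)
# edges via Canny segments
e=cv2.createLineSegmentDetector().detect(g)[0].reshape(-1,4)
for q in e:
    L=np.hypot(q[2]-q[0],q[3]-q[1])
    if L>18 and 240<q[0]<440 and 125<q[1]<285 and 240<q[2]<440: 
        for z in (70,): 
            P=onz(t,q.reshape(2,2),z); d=P[1]-P[0]; print(q.round(1),P[:,:2].round(1).ravel(),'ang',np.degrees(np.arctan2(d[1],d[0])).round(1),'L',np.hypot(*d[:2]).round(0))
s=readout.sense();print(s['time'],s['tool_pos'],s['tcp_rot'])
# wrist
g=cv2.cvtColor(w['image'],cv2.COLOR_BGR2GRAY)
e=cv2.createLineSegmentDetector().detect(g)[0].reshape(-1,4)
for q in e:
    L=np.hypot(q[2]-q[0],q[3]-q[1])
    if L>12 and 265<q[0]<335 and 210<q[1]<300:
        P=onz(w,q.reshape(2,2),20);Q=onz(w,q.reshape(2,2),0); print('w',q.round(1),P[:,:2].round(1).ravel(),Q[:,:2].round(1).ravel())
E
```

```text
[[ 99 100 100 100 100  63  57  54  39  43]
 [100  99 100  99  68  57  58  57  62  66]
 [100 100 100  74  58  58  57  57 100  97]
 [100 100  82  58  57  57  57  99  99  99]
 [ 99  88  58  58  58  57  98  99  99 100]
 [ 99  72  59  58  59  96 100  99 100  99]
 [ 99  99  88  59  91 100 100  99 100  99]
 [ 99 100 100  95 100 100  99  99  99  99]]
bg 99
wedge box [[255.3 253.8]
 [284.6 221.6]
 [297.8 233.6]
 [268.5 265.8]]
[[530.1  91.2  20. ]
 [592.7  25.9  20. ]
 [565.3   0.6  20. ]
 [503.5  65.9  20. ]]
[[531.5  91.5  10. ]
 [594.7  25.5  10. ]
 [567.   -0.   10. ]
 [504.5  66.   10. ]]
[430.  197.5 407.7 176. ] [ 609.5 -267.2  657.4 -228.6] ang 38.9 L 61.0
[407.7 173.6 423.4 149.1] [ 662.4 -229.3  712.1 -268.9] ang -38.5 L 64.0
[412.4 128.7 397.7 145.4] [ 758.  -252.6  724.2 -217.1] ang 133.7 L 49.0
[287.4 205.1 357.8 275.9] [ 615.8   19.2  465.3 -104.8] ang -140.5 L 195.0
[388.7 140.4 400.5 119.8] [ 736.2 -200.1  779.6 -230.5] ang -35.0 L 53.0
[299.6 230.7 269.2 265.5] [562.3  -0.6 498.5  64.1] ang 134.6 L 91.0
[254.  251.5 285.8 217.1] [528.1  91.7 591.7  24.3] ang -46.6 L 93.0
[298
[... 619 characters left out ...]
2 254.4] [529.2 100.7 550.9  79.6] [535.9  96.2 559.1  73.7]
w [268.  251.9 267.2 229.3] [520.   54.  502.4  71.6] [526.1  46.4 507.4  65.2]
w [268.2 229.6 304.5 227.7] [503.3  72.1 528.1  98.6] [508.3  65.7 534.8  93.9]
w [275.1 255.6 273.7 341.9] [528.1  55.9 600.8 -23.4] [534.7  48.4 612.3 -36.1]
w [288.1 253.4 300.6 253.7] [536.   66.9 545.6  75.5] [543.2  60.1 553.4  69.3]
w [304.4 236.8 270.6 237.9] [535.1  91.5 511.2  67.1] [542.2  86.3 516.8  60.4]
w [291.2 255.6 293.4 303.1] [540.   67.3 581.3  28.4] [547.5  60.6 591.5  19. ]
w [306.8 293.3 303.3 266.8] [583.2  46.9 558.2  66.8] [593.5  38.8 566.8  60. ]
w [319.7 212.7 300.7 199.3] [527.8 120.1 504.6 117. ] [534.4 116.8 509.7 113.6]
```

Call:
move_arm(
  motion="0.2 0.2 -3.5 0 0 1; 0.4 0.3 -7 0 0 2; 0.5 0.4 -10.5 0 0 2.5; 0.5 0.4 -13 0 0 2.5; 0.5 0.4 -15 0 0 2.5; 0.5 0.4 -15 0 0 2.5; 0.5 0.4 -15 0 0 2.5; 0.5 0.4 -15 0 0 2.5",
)

```text
time: 2.53
tool_pos: [484.8, 107.6, 32.7]
tcp_rot: [-89.9, -0.1, -44.8]
ft_force: [0.5, 0.5, -0.7]
finger_gap: 6.1
```

Call:
move_arm(
  motion="0 0.1 -1 0 0 0.4; 0.1 0.1 -2 0 0 0.4; 0.1 0.1 -2.6 0 0 0.4; 0.1 0.1 -2.6 0 0 0.4; 0.1 0.1 -2.6 0 0 0.4",
)

```text
time: 2.95
tool_pos: [484.4, 108.8, 4.7]
tcp_rot: [-90.1, 0.1, -44.3]
ft_force: [-0.9, -0.3, -1.2]
finger_gap: 6.2
```

```bash
python3 - <<'E'
from h import *
a=snap('top','t1');b=snap('side','s1')
A=cv2.resize(a['image'][150:300,220:400],(400,333),interpolation=2);B=cv2.resize(b['image'][170:320,200:380],(400,333),interpolation=2)
cv2.imwrite('pics/c2.png',cv2.convertScaleAbs(np.hstack([A,B]),alpha=1.8))
s=readout.sense();print(s['time'],s['tool_pos'],s['tcp_rot'],s['ft_force'])
E
```

```text
3.05 [485.0739984 108.8567294   5.4200225] [-8.99996914e+01 -2.78201071e-04 -4.43283094e+01] [-0.5654552  -1.03169112  0.40159332]
```

View pics/c2.png

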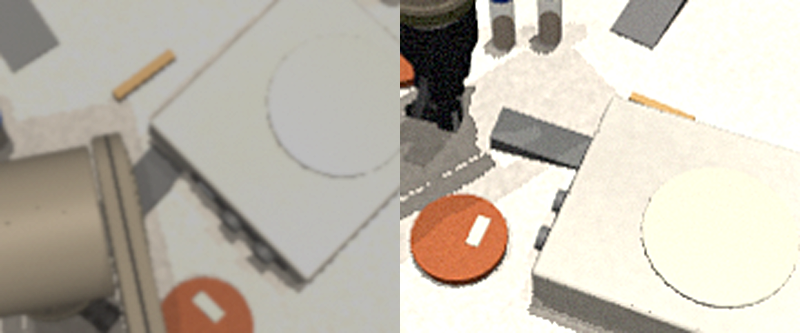

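Fingertips are low behind the tail at about right-panel (445,110), with the tail at (495,130). Now I start pushing along the wedge axis.

Call:
move_arm(
  motion="0.6 -0.6 0 0 0 0; 1.2 -1.2 0 0 0 0; 1.8 -1.75 0 0 0 0; 2.15 -2.1 0 0 0 0; 2.4 -2.35 0 0 0 0; 2.65 -2.6 0 0 0 0; 2.9 -2.8 0 0 0 0; 2.9 -2.8 0 0 0 0",
)

```text
time: 3.72
tool_pos: [514.4, 80.4, 5.3]
tcp_rot: [-90.0, -0.0, -44.3]
ft_force: [-0.2, 0.6, -0.4]
finger_gap: 6.2
```

Call:
move_arm(
  motion="0.15 -0.15 0 0 0 0; 0.3 -0.3 0 0 0 0; 0.45 -0.45 0 0 0 0; 0.6 -0.6 0 0 0 0; 0.75 -0.75 0 0 0 0; 0.9 -0.9 0 0 0 0; 1.05 -1.05 0 0 0 0; 1.05 -1.05 0 0 0 0",
)

```text
time: 4.38
tool_pos: [524.9, 70.0, 5.4]
tcp_rot: [-90.0, -0.0, -44.3]
ft_force: [0.7, -0.2, 0.5]
finger_gap: 6.0
```

Call:
move_arm(
  motion="0.15 -0.15 0 0 0 0; 0.3 -0.3 0 0 0 0; 0.45 -0.45 0 0 0 0; 0.6 -0.6 0 0 0 0; 0.7 -0.7 0 0 0 0; 0.7 -0.7 0 0 0 0",
)

```text
time: 4.88
tool_pos: [531.8, 63.0, 5.4]
tcp_rot: [-90.0, -0.0, -44.3]
ft_force: [-1.0, 1.1, 0.2]
finger_gap: 5.8
```

```bash
python3 - <<'E'
from h import *
a=snap('top','t2');b=snap('side','s2')
A=cv2.resize(a['image'][150:300,220:400],(400,333),interpolation=2);B=cv2.resize(b['image'][170:320,200:380],(400,333),interpolation=2)
cv2.imwrite('pics/c3.png',cv2.convertScaleAbs(np.hstack([A,B]),alpha=1.8))
s=readout.sense();print(s['time'],s['tool_pos'],s['tcp_rot'],s['ft_force'])
E
```

```text
4.9833 [531.56875994  63.22638619   5.29551469] [-8.99992496e+01 -5.07384630e-03 -4.43389240e+01] [-0.14322605 -0.23388005 -0.4098946 ]
```

View pics/c3.png

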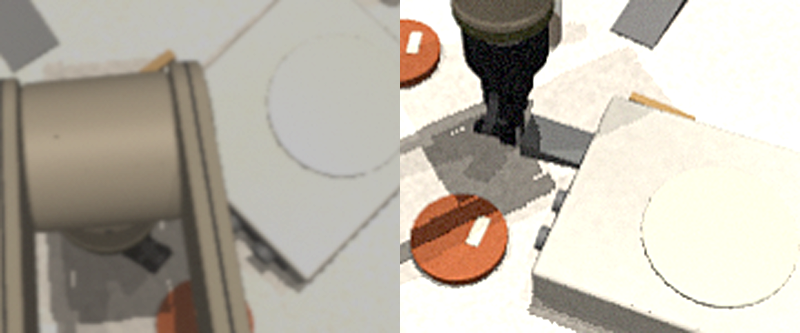

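The fingertips sit flat on the tail at right panel (520,130); the wedge is straight and the stirrer hasn't moved. I continue in small steps and watch the force.

Call:
move_arm(
  motion="0.1 -0.1 0 0 0 0; 0.2 -0.2 0 0 0 0; 0.3 -0.3 0 0 0 0; 0.3 -0.3 0 0 0 0",
)

```text
time: 5.32
tool_pos: [534.7, 60.1, 5.3]
tcp_rot: [-90.0, -0.0, -44.3]
ft_force: [-0.9, 0.1, 0.5]
finger_gap: 6.0
```

Call:
move_arm(
  motion="0.1 -0.1 0 0 0 0; 0.2 -0.2 0 0 0 0; 0.3 -0.3 0 0 0 0; 0.3 -0.3 0 0 0 0",
)

```text
time: 5.65
tool_pos: [537.7, 57.1, 5.3]
tcp_rot: [-90.0, -0.0, -44.3]
ft_force: [0.1, -0.2, -0.3]
finger_gap: 5.7
```

Call:
move_arm(
  motion="0.1 -0.1 0 0 0 0; 0.2 -0.2 0 0 0 0; 0.2 -0.2 0 0 0 0; 0.2 -0.2 0 0 0 0",
)

```text
time: 5.98
tool_pos: [539.7, 55.2, 5.3]
tcp_rot: [-90.0, -0.0, -44.3]
ft_force: [0.4, 0.2, -0.2]
finger_gap: 5.8
```

Call:
move_arm(
  motion="0.1 -0.1 0 0 0 0; 0.2 -0.2 0 0 0 0; 0.2 -0.2 0 0 0 0; 0.2 -0.2 0 0 0 0",
)

```text
time: 6.32
tool_pos: [541.6, 53.2, 5.3]
tcp_rot: [-90.0, -0.0, -44.3]
ft_force: [-1.1, 1.1, -0.4]
finger_gap: 6.3
```

Call:
move_arm(
  motion="0.1 -0.1 0 0 0 0; 0.2 -0.2 0 0 0 0; 0.2 -0.2 0 0 0 0; 0.2 -0.2 0 0 0 0",
)

```text
time: 6.65
tool_pos: [543.6, 51.2, 5.3]
tcp_rot: [-90.0, -0.0, -44.3]
ft_force: [-0.6, -0.7, -0.5]
finger_gap: 6.1
```

Call:
move_arm(
  motion="0.1 -0.1 0 0 0 0; 0.2 -0.2 0 0 0 0; 0.2 -0.2 0 0 0 0",
)

```text
time: 6.9
tool_pos: [544.6, 50.1, 5.2]
tcp_rot: [-90.0, 0.1, -44.3]
ft_force: [-5.9, 5.2, 3.9]
finger_gap: 5.9
```

Call:
move_arm(
  motion="0.1 -0.1 0 0 0 0; 0.2 -0.2 0 0 0 0; 0.2 -0.2 0 0 0 0",
)

```text
time: 7.15
tool_pos: [545.1, 49.5, 5.1]
tcp_rot: [-90.1, 0.4, -44.3]
ft_force: [-12.1, 12.1, 11.4]
finger_gap: 5.9
```

Call:
move_arm(
  motion="0.1 -0.1 0 0 0 0; 0.2 -0.2 0 0 0 0; 0.2 -0.2 0 0 0 0",
)

```text
time: 7.4
tool_pos: [546.0, 48.7, 5.0]
tcp_rot: [-90.1, 0.5, -44.3]
ft_force: [-19.5, 16.0, 18.2]
finger_gap: 6.0
```

The resistance climbed, so the ramp has met the foot. I back off, lift, and check.

Call:
move_arm(
  motion="-0.3 0.3 0 0 0 0; -0.8 0.8 0 0 0 0; -1.8 1.8 0 0 0 0; -3 3 0 0 0 0; -4 4 1 0 0 0; -4 4 4 0 0 0; -4 4 8 0 0 0; -4 4 11 0 0 0; -4 4 11 0 0 0",
)

```text
time: 8.15
tool_pos: [514.3, 85.7, 123.1]
tcp_rot: [-89.5, -0.5, -44.3]
ft_force: [1.0, 0.6, 1.9]
finger_gap: 5.9
```

```bash
python3 - <<'E'
from h import *
a=snap('top','t3');b=snap('side','s3')
s0=load('s0')
A=cv2.resize(s0['image'][170:320,200:380],(400,333),interpolation=2);B=cv2.resize(b['image'][170:320,200:380],(400,333),interpolation=2)
cv2.imwrite('pics/c4.png',cv2.convertScaleAbs(np.hstack([A,B]),alpha=1.8))
# stirrer shift by template matching of plate region between images
for n0,n1,box in (('s0','s3',(240,350,320,390)),('t0','t3',(150,240,340,420))):
    i0=load(n0)['image'];i1=load(n1)['image'];y0,y1,x0,x1=box
    g0=cv2.cvtColor(i0[y0:y1,x0:x1],6).astype(np.float32);g1=cv2.cvtColor(i1[y0:y1,x0:x1],6).astype(np.float32)
    print(cv2.phaseCorrelate(g0,g1))
s=readout.sense();print(s['time'],s['tool_pos'],s['tcp_rot'],s['ft_force'])
E
```

```text
((-0.0052010626953133965, 0.05304802816836229), 0.9713487099718164)
((0.05207846917203085, -0.07479864469916464), 0.9908691708246867)
8.25 [511.17138234  85.35551219 117.37765998] [-89.80450889  -0.19532337 -44.3368524 ] [-0.26641573  0.22878273 -0.2938062 ]
```

View pics/c4.png

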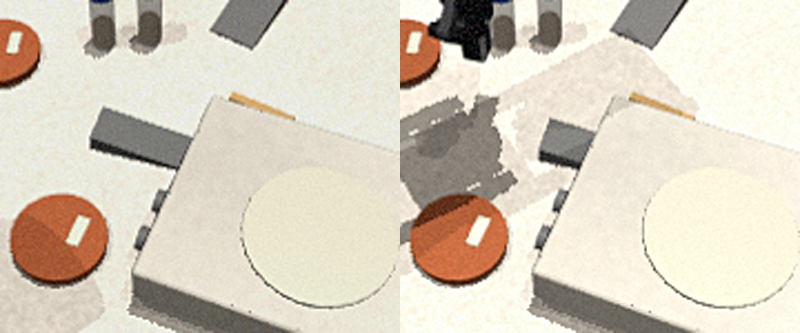

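The wedge is under the corner (tail at right-panel (545,140)) and the stirrer has not moved (image shift under 0.1 px). Next is the press test on the corner top.

Call:
move_arm(
  motion="2.5 -2.5 0 0 0 0; 5 -5 0 0 0 0; 7.5 -7.5 0 0 0 0; 10.2 -9.9 0 0 0 0; 10.2 -9.9 -1.5 0 0 0; 10.2 -9.9 -3 0 0 0; 10.2 -9.9 -4 0 0 0; 10.2 -9.9 -4 0 0 0; 10.2 -9.9 -4 0 0 0",
  fingers=0,
)

```text
time: 9.0
tool_pos: [610.1, -13.4, 73.5]
tcp_rot: [-90.1, 0.1, -44.3]
ft_force: [0.8, -0.1, -0.2]
finger_gap: 0.6
```

Call:
move_arm(
  motion="0 0 -0.1 0 0 0; 0 0 -0.2 0 0 0; 0 0 -0.3 0 0 0; 0 0 -0.4 0 0 0; 0 0 -0.4 0 0 0",
)

```text
time: 9.42
tool_pos: [611.4, -13.5, 71.3]
tcp_rot: [-90.0, -0.0, -44.3]
ft_force: [-0.5, 0.0, 0.3]
finger_gap: -0.2
```

Call:
move_arm(
  motion="0 0 -0.1 0 0 0; 0 0 -0.15 0 0 0; 0 0 -0.15 0 0 0; 0 0 -0.15 0 0 0",
)

```text
time: 9.75
tool_pos: [611.6, -13.6, 70.1]
tcp_rot: [-90.0, -0.0, -44.3]
ft_force: [-1.4, 0.6, 2.6]
finger_gap: 0.2
```

Call:
move_arm(
  motion="0 0 -0.05 0 0 0; 0 0 -0.1 0 0 0; 0 0 -0.1 0 0 0; 0 0 -0.1 0 0 0",
)

```text
time: 10.08
tool_pos: [611.7, -13.6, 70.0]
tcp_rot: [-90.0, -0.0, -44.3]
ft_force: [-5.5, 0.5, 10.5]
finger_gap: -0.1
```

Stiff: about 10 N, and only 0.1 mm of give. I hold it for over a second.

Call:
move_arm(
  motion="0 0 0 0 0 0; 0 0 0 0 0 0; 0 0 0 0 0 0; 0 0 0 0 0 0; 0 0 0 0 0 0; 0 0 0 0 0 0; 0 0 0 0 0 0",
)

```text
time: 10.67
tool_pos: [611.7, -13.6, 70.1]
tcp_rot: [-90.0, -0.0, -44.3]
ft_force: [-6.8, 0.9, 10.0]
finger_gap: 0.1
```

Call:
move_arm(
  motion="0 0 0 0 0 0; 0 0 0 0 0 0; 0 0 0 0 0 0; 0 0 0 0 0 0; 0 0 0 0 0 0; 0 0 0 0 0 0; 0 0 0 0 0 0; 0 0 0 0 0 0",
)

```text
time: 11.33
tool_pos: [611.7, -13.6, 70.0]
tcp_rot: [-90.0, -0.0, -44.3]
ft_force: [-5.4, 1.1, 10.8]
finger_gap: -0.3
```

It held about 10 N for 1.25 s with z steady at 70.0–70.1. I lift clear and check.

Call:
move_arm(
  motion="0 0 0.5 0 0 0; 0 0 1.5 0 0 0; 0 0 4 0 0 0; 0 0 8 0 0 0; -3 2 11 0 0 0; -6 4 14 0 0 0; -9 6 16 0 0 0; -12 8 16 0 0 0; -12 8 16 0 0 0; -12 8 16 0 0 0",
)

```text
time: 12.17
tool_pos: [490.8, 67.5, 230.4]
tcp_rot: [-89.9, -0.1, -44.2]
ft_force: [-0.4, -0.1, 0.1]
finger_gap: -0.1
```

```bash
python3 - <<'E'
from h import *
a=snap('top','t4');b=snap('side','s4')
A=cv2.resize(a['image'],(400,300));B=cv2.resize(b['image'][110:370,170:520],(400,300),interpolation=2)
cv2.imwrite('pics/c5.png',cv2.convertScaleAbs(np.hstack([A,B]),alpha=1.8))
for n0,n1,box in (('s0','s4',(240,350,320,390)),('s3','s4',(215,260,235,290)),('t0','t4',(150,240,340,420))):
    i0=load(n0)['image'];i1=load(n1)['image'];y0,y1,x0,x1=box
    g0=cv2.cvtColor(i0[y0:y1,x0:x1],6).astype(np.float32);g1=cv2.cvtColor(i1[y0:y1,x0:x1],6).astype(np.float32)
    print(n0,n1,cv2.phaseCorrelate(g0,g1))
s=readout.sense();print(s['time'],s['tool_pos'],s['ft_force'])
E
```

```text
s0 s4 ((-0.019110985955698823, 0.04468577542012753), 0.9719969235084674)
s3 s4 ((-0.07374213832112986, 0.7092127787177702), 0.7175810199313694)
t0 t4 ((0.0897952713475405, -0.1295345561066128), 1.0046183620558844)
12.2667 [491.9839249   66.14251385 229.26057923] [ 0.11655229 -0.26025923 -0.07783456]
```

View pics/c5.png

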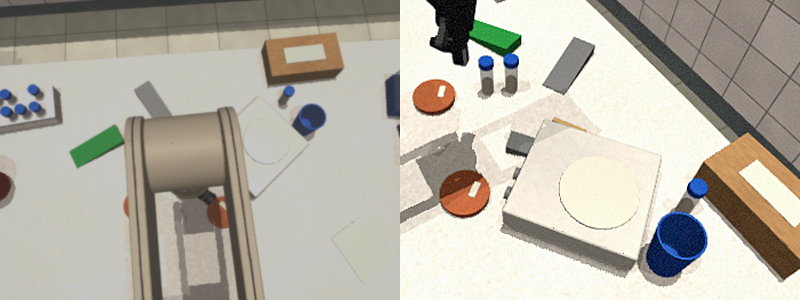

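The hand is clear, the tubes, dishes, tumbler and clip stand as before, and the wedge sits under the corner at right panel (518,142). Handing in.

```bash
python3 -c "
from h import *
r.hand_in()"
```

```text
the job is handed in; nothing more can be done
```

I pushed the small grey wedge tip-first under the short foot, and the stirrer no longer rocks. The job is handed in at about 12.3 s of the 51 s allowed, with the hand clear.

- **Push:** I pushed the tail with nearly closed fingertips until the resistance rose sharply. The last step reached about 25 N sideways and 18 N vertically, more than the "several newtons" expected, so I backed off there.
- **Press test:** I pressed the corner top with about 10 N (10.0–10.8 N) for 1.25 s. The fingertip stayed at 70.0–70.1 mm with no give, so no second push was needed. A sideways force of 5–7 N was also present during the press.
- **Stirrer:** before-and-after images show a shift of less than 0.2 px, so it was not shoved.
- **Other things:** by eye in the last picture, the tubes, dishes, tumbler and clip stand as before. I did not measure them again.
- **Disagreement:** the image comparison around the wedge, before and after the press, gave a weak 0.7 px shift. I put that down to the arm's moving shadow; I did not measure the wedge again after the press.

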